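Load a relay module into the test station

TASK

Pull the test station's hinged cover down towards the robot until it is fully open, then clip the relay module into the station's nest, whose exact place has to be felt or seen: blue-striped end first, tilted in under the blue lip, the other end then pressed down past the orange spring catch until the module lies flat and fully home; feel your way in and never force it against the station with more than 40 N. Let go of it and push the cover back up until it falls fully shut over the module, without disturbing the back box, tape reel and screwdriver lying about.

Things in the scene. Friction and masses are not known exactly. Their poses are not given: they have to be found in the camera images.
- station: Fixed test station: grey slab 260 (x) x 230 (y) x 20 mm, origin at the centre of its underside, -x is the hinge side, nearest the robot. On it: an aluminium nest 150 x 90 mm, the cover, at the rear a grey control box (x 97 to 127 mm, 61 mm high with lamps), and yellow sloping stops (y 103 to 111 mm both sides, up to 105 mm high at x -40 mm).
- pocket (a point): Nominal middle of the nest pocket's floor: station x 0, y 0, z 28 mm. Pocket 123 (x) x 63 (y) mm; side and rear walls 10 mm high, side walls 10 mm thick. The nest is clamped (over 100 N) up to 6 mm along station x and up to 10 mm along y from nominal, differently each time; NOT reported: feel or see it. The three nest points are for an unshifted nest and do not follow it.
- lip (a point): Nominal lower free edge of the blue fixed lip at the pocket's -x end: station x -53.5 mm, 12.5 mm above the pocket floor. The lip is 6 mm thick, 84 mm wide and overhangs the pocket by 8 mm; the end wall under it is at nominal x -61.5 mm. It shifts with the nest. A tilt of 12 to 20 degrees is enough to enter.
- catch_nose (a point): Nominal tip of the orange sprung catch at the pocket's +x end: station x +57 mm, 12 mm above the floor, overhanging the pocket by 4.5 mm, 30 mm wide. Its top slopes up and back to 22 mm above the floor. The module's plate edge pressed down on the slope (about 8 to 20 N) pushes it back up to 5.5 mm; then it springs over the edge. It shifts with the nest.
- cover (a joint): Cover angle, rad. Hinge line along station y at station x -110, z 30 mm. 0: shut, leaning 45 degrees over the nest, rail above the nest's middle. Grows as it is pulled towards -x; 0.785 upright; 1.31 fully open, 30 degrees past upright towards the robot. Damped, no latch: left alone it falls slowly to the side it leans to, shut or open.
- cover_rail (a point): Middle of the steel rail along the cover's top edge: round bar 16 mm thick, 190 mm long along station y, 140 mm from the hinge line. Cover: clear window 5 mm thick in a yellow 10 mm frame, 190 mm wide, 0.3 kg. Hook the rail from behind or push it from in front with closed fingers; with the cover shut the room behind and under it is empty down to the nest.
- module: Relay module, loose on the bench, about 0.25 kg: black base plate 120 (x) x 60 (y) x 8 mm, white housing 80 x 44 x 34 mm centred on it (42 mm high in all). Origin at the centre of its underside. Its -x end has a blue strip and goes under the blue lip, so seated its x lies along the station's x. Grip the housing across its y (44 mm).
- module_nose (a point): Middle of the lower edge of the module's blue-striped (-x) end, 60 mm from the module's origin.
- backbox: Bystander: black open plastic flush box 85 x 85 x 45 mm, loose, origin at the centre of its underside.
- tape: Bystander: yellow reel, ring 90 mm outside diameter, 20 mm high, lying loose, origin at the centre of its underside.
- screwdriver: Bystander: red-handled screwdriver 200 mm long lying loose along its x, origin under its middle.
Not all that is in view belongs to the job. Leave any green look-alike of the module alone.

How it is judged:
On the way, in this order (a step that is already met when the one before it is completed fails the run):
1. the cover has been pulled down fully open (value of joint cover above 1.2 rad), for 0.2 s.
2. the module sits flat and square in the nest, fully home, with the cover still open (value of joint cover above 1.1 rad and z of module in the frame of station between 0.026 and 0.0305 m and x of module in the frame of station between -0.012 and 0.012 m and y of module in the frame of station between -0.015 and 0.015 m and x of module_nose in the frame of station below -0.04 m and angle between the x axis of module and the x axis of station, either way round below 0.06 rad and angle between module's own z axis and vertical below 0.03 rad), for 0.2 s.
At the end, for the whole second after the job is handed in: Cover shut (within 0.06 rad); module released and at rest in the nest: origin 26 to 30.5 mm above the station's origin plane, within 12 mm (x) and 15 mm (y) of the station's centre, flat within 0.03 rad, square to the station within 0.06 rad, blue end towards the hinge (value of joint cover below 0.06 rad and z of module in the frame of station between 0.026 and 0.0305 m and x of module in the frame of station between -0.012 and 0.012 m and y of module in the frame of station between -0.015 and 0.015 m and x of module_nose in the frame of station below -0.04 m and angle between the x axis of module and the x axis of station, either way round below 0.06 rad and angle between module's own z axis and vertical below 0.03 rad and linear speed of module below 0.02 m/s and contact force between the fingers and module below 0.1 N); the robot touches nothing.
It fails at once if the back box, tape reel or screwdriver is moved more than 30 mm (distance of any of backbox, tape, screwdriver from where it was at the start of the episode above 0.03 m).
It fails at once if the module is rammed against the station with more than 40 N (contact force between module and station above 40 N).
It also fails if it takes over 72 s, if anything falls off the work surface, if the arm or the gripper's body presses on something with over 40 N, if the wrist force passes 120 N, or if a joint passes its speed limit or range.

ROBOT

A 6-joint arm with a two-finger parallel gripper is mounted at the origin on the work surface. World frame = base frame: x ahead of the robot, y to its left, z up, the work surface at z = 0. Lengths are in m, angles in rad, forces in N, time in s.
With the tool pointing down it reaches from about 0.25 to 0.775 m from the base axis. Payload 4 kg.
Tool frame: the origin (TCP) lies on the centre line of the jaws, within the pads' length; the fingertips stand robot.tips_ahead ahead of it and the grasp point (between the pads) lies 8 mm behind it (robot.tips_ahead is the distance from the TCP to the fingertips, in m); z points along the fingers, y is the line along which they close (so a half turn about z gives the same grasp; the last joint's range is limited). The gripper opens to 94 mm and grips with 3 to 60 N. Pads are 16 mm wide; open, the fingers measure 119 mm over their backs; the gripper's body (75 mm by 177 mm) begins 78 mm behind the grasp point.
Start: joints at [-1.451, 0.087, 1.371, -0, 1.684, -0.103], TCP at [0.122, -0.536, 0.217] pointing down, gripper open.
Joint ranges: [-3.1, 3.1], [-0.76, 2.03], [0.27, 2.55], [-1.08, 4.22], [0.17, 2.65], [-2.57, 2.57]. Speed limits (rad/s): [2.79, 2.79, 3.14, 3.14, 3.14, 3.14].

INTERFACE

Orientations are given as [roll, pitch, yaw] about the fixed x, y, z axes, in that order (R = Rz(yaw) Ry(pitch) Rx(roll)).
In Python, from bench import robot, snapshot, close_job, spotter gives the robot as it stands. The module is installed in compiled form; this text tells all that it offers.
- The arm moves only by the tool servo_tool, never from a script. Its argument "commands" is one flat list of numbers, 7 for each row, row after row: the shift along the tool's x, y, z in m, then the turn, a rotation vector about the tool's x, y, z in degrees, then the finger opening in m, from 0 to 0.094. In form: [x, y, z, ax, ay, az, grip, x, y, z, ax, ay, az, grip, ...]. A call has 1 to 10 rows; each row is the pose to reach, as a shift and turn from the pose commanded when the call began, along the tool's axes at that moment; what a row does not reach only later rows make up. A row lasts 1/8 s, in which the tool goes at most 62.5 mm and 10.7 degrees, less where a joint would pass 70% of its speed; a pose out of reach is approached as far as the arm can. A call with a gripper value outside its range is refused whole. The fingers move at their own pace and stop on an object; the grip force is fixed at half the most. Time passes only in rows, so rows that repeat a pose let the fingers close. It gives the time, the measured TCP pose, the force, the opening and the grip force at its end, in the units of the state.
- robot.get_obs(): the state, without advancing time (a new reading comes with each control period).
- snapshot(name): name is "scene" or "top" or "wrist"; returns a dict with "img" (480x640x3 uint8, blue, green, red), "camera_matrix" (3x3 intrinsics, pixels), "extrinsics" (4x4, takes a point from camera to world coordinates); the wrist camera has in their place "hand_eye" (4x4, takes a point from camera to tool coordinates, whose origin is the TCP and whose axes are the flange's). Camera axes: x right, y down, z forward; pixel columns grow to the right and rows downward; lengths in m; the calibration is good to about 2 mm. The wrist camera is an equidistant fisheye: a pixel r from the principal point sees the ray r / f radians off the axis. A picture is of the moment at which its call begins: read the wrist's pose just before it. There is no depth.
- close_job(): hands the job in; it is judged then, once.
Trained networks look in a picture, given as the dict that the camera call returned (one of the last four; its "shot" number tells which), for a name from the list of things; names that differ only in an ending like _2 or _b are one class to them, and where a whole thing is asked for, a point or a joint stands for the part that bears it (a point fixed in the world has none). Each returns a list of dicts, best first, with "conf" (0 to 1); they miss things now and then, are a little off and sometimes report something else, mostly with a low value. They report only what shows in the picture. A call takes as long as a camera call. They do not tell look-alikes from the thing itself.
- spotter.trace(name, picture): "region" (480x640 bool, what is visible of it) and "box" ([left, top, width, height] in pixels, round what is visible of it).
The state is a dict: "time": time; "joint_positions": joint angles; "qvel": joint speeds; "joint_torque": joint torques, N m; "tool_pos": TCP position; "ee_rot": TCP orientation; "wrist_force": force on the tool from outside, world axes, zero at the start; "wrist_torque": the same for the moment, N m; "width": finger opening in m; "finger_force": force on a finger pad.
Only numpy, scipy, OpenCV 4.12 (cv2) and the standard library are available. Lean on these libraries where they do the work, as an engineer would, in place of code of your own. Each camera call takes 0.05 s, during which the arm holds its last target. There are 200 camera calls.

## Working session

There is one attempt and no reset: what is moved stays moved. The work goes in short steps, Python scripts to look and compute and a tool call to move; the robot and the scene stay as the last step left them, time stands still between calls to the robot, and variables do not carry over. Pictures are saved under pics/ and viewed, at most 10 in all, crops included, and the job is handed in when it is done.

Besides the shell and the picture viewer there is one more tool, called after "Request:" by a JSON object that holds its "op" and its "data". servo_tool: Moves the arm, as the interface text tells. Its arguments: {"type":"object","properties":{"commands":{"type":"array","items":{"type":"number"}}},"required":["commands"]}

```bash
mkdir -p pics; cat > h.py <<'E'
import numpy as np, cv2
from scipy.spatial.transform import Rotation as R
from bench import robot, snapshot, close_job, spotter
def ray(s,uv):
    K=s["camera_matrix"];E=s["extrinsics"]
    d=np.linalg.inv(K)@np.array([uv[0],uv[1],1.]);return E[:3,3],E[:3,:3]@d
def onz(s,uv,z):
    o,d=ray(s,uv);return o+d*(z-o[2])/d[2]
def proj(s,p):
    E=s["extrinsics"];c=E[:3,:3].T@(np.array(p)-E[:3,3]);q=s["camera_matrix"]@c;return q[:2]/q[2]
def tri(s1,u1,s2,u2):
    o1,d1=ray(s1,u1);o2,d2=ray(s2,u2);A=np.stack([d1,-d2],1);t=np.linalg.lstsq(A,o2-o1,rcond=None)[0]
    a=o1+d1*t[0];b=o2+d2*t[1];return (a+b)/2,np.linalg.norm(a-b)
def state():
    o=robot.get_obs();print({k:np.round(o[k],4) for k in ["time","joint_positions","tool_pos","ee_rot","wrist_force","width","finger_force"]});return o
E
cat > a.py <<'E'
from h import *
state();print(robot.tips_ahead)
S={}
for n in ["scene","top"]:
    s=snapshot(n);S[n]=s;cv2.imwrite(f"pics/{n}0.png",s["img"])
    print(n,s["camera_matrix"].round(1).tolist(),s["extrinsics"].round(3).tolist())
    for t in ["station","cover_rail","module","backbox","tape","screwdriver"]:
        for r in spotter.trace(t,s)[:3]:
            c=cv2.minAreaRect(np.argwhere(r["region"])[:,::-1].astype(np.float32));print(t,round(r["conf"],2),r["box"],np.round(c[0],1),np.round(c[1],1),round(c[2],1))
E
python3 a.py
```

```text
{'time': np.float64(0.0), 'joint_positions': array([-1.4511,  0.088 ,  1.3722,  0.    ,  1.6836, -0.1031]), 'tool_pos': array([ 0.1215, -0.5359,  0.2153]), 'ee_rot': array([-3.1394e+00, -2.0000e-04,  2.2280e-01]), 'wrist_force': array([-0.343 , -0.5728, -0.1338]), 'width': np.float64(0.0945), 'finger_force': np.float64(0.0)}
0.011
scene [[447.7, 0.0, 318.2], [0.0, 447.7, 240.3], [0.0, 0.0, 1.0]] [[0.597, 0.622, -0.506, 1.012], [0.802, -0.465, 0.375, -0.393], [-0.002, -0.63, -0.777, 0.935], [0.0, 0.0, 0.0, 1.0]]
station 0.91 [282.1, 247.1, 142.7, 131.1] [353.3 303.7] [113.2 108.5] 42.5
station 0.65 [286.6, 249.1, 94.5, 58.4] [334.4 277.1] [27.9 99.8] 48.7
module 0.74 [207.3, 298.9, 30.1, 57.6] [222.2 327.2] [48.5 27.6] 80.5
module 0.73 [170.6, 249.1, 48.6, 42.5] [196.4 270.2] [46.5 26.8] 26.6
backbox 0.63 [383.1, 197.5, 45.9, 39.3] [405.5 215.8] [38.2 35. ] 36.9
tape 0.8 [453.5, 235.7, 33.5, 28.7] [470.7 248.6] [35.8 30. ] 26.6
tape 0.43 [281.5, 249.7, 143.5, 127.1] [352.9 304.6] [113.2 110. ] 42.8
screwdriver 0.65 [276.1, 248.8, 149.8, 132.3] [353.7 302.9] [114.2 110.2] 41.6
screwdriver 0.61 [222.1, 383.3, 30.3, 86.8] [234.6 426.3] [86.4 14.1] 73.3
top [[478.7, 0.0, 312.2], [0.0, 478.7, 248.8], [0.0, 0.0, 1.0]] [[-0.016, -0.991, 0.135, 0.345], [-1.0, 0.016, 0.0, -0.003], [-0.002, -0.135, -0.991, 1.339], [0.0, 0.0, 0.0, 1.0]]
station 0.65 [267.4, 162.4, 97.7, 103.4] [314.8 215.2] [94.1 83.5] 79.0
cover_rail 0.63 [279.6, 206.7, 74.4, 56.5] [318.8 230.6] [46.7 73.7] 79.2
module 0.97 [384.6, 303.6, 42.7, 49.5] [405.2 329.9] [45.6 22.8] 63.4
module 0.87 [394.6, 242.3, 32.2, 43.5] [409.9 264.2] [21.9 42.6] 19.2
backbox 0.67 [187.2, 246.0, 37.5, 35.2] [205.8 262.3] [37.7 34.2] 82.9
tape 0.85 [164.5, 187.5, 40.2, 30.3] [184.2 201.2] [31.8 29.7] 45.0
screwdriver 0.67 [429.6, 161.4, 17.9, 69.4] [438.  194.4] [ 9.4 68.2] 9.5
```

```bash
python3 -c "
import cv2,numpy as np
a=cv2.imread('pics/scene0.png')[190:390,160:430];b=cv2.imread('pics/top0.png')[150:370,150:450]
cv2.imwrite('pics/c1.png',cv2.resize(a,None,fx=2.9,fy=2.9,interpolation=3));cv2.imwrite('pics/c2.png',cv2.resize(b,None,fx=2.6,fy=2.6,interpolation=3))"
```

```text
(no output)
```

View pics/c1.png

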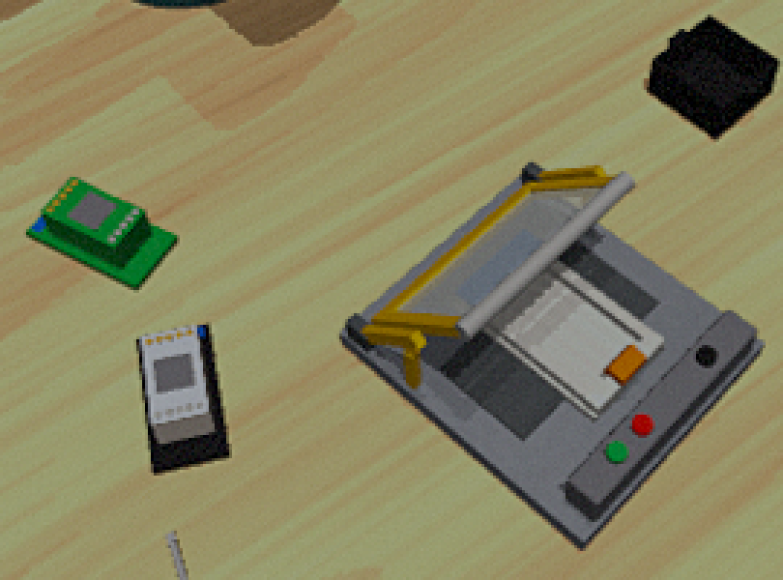

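View pics/c2.png

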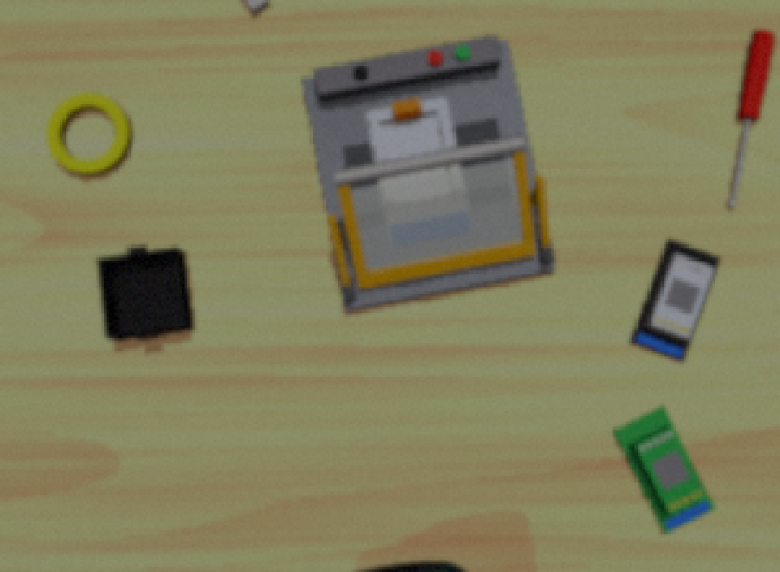

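The top picture shows two candidates: the black/white module with its blue end at the bottom (top px ~(410,264)), and a green look-alike at (405,330). I choose the black/white one. The station is at (315,215) with the cover shut, the tape at (184,201), the back box at (206,262) and the screwdriver at (438,194).

```bash
cat > b.py <<'E'
from h import *
from scipy.optimize import least_squares
T=snapshot("top");C=snapshot("scene")
t=lambda a:[(150+x/2.6,150+y/2.6) for x,y in a]
c=lambda a:[(160+x/2.9,190+y/2.9) for x,y in a]
tp=t([(305,77),(507,38),(552,270),(347,309)]);tl=[(.13,.115,.02),(.13,-.115,.02),(-.13,-.115,.02),(-.13,.115,.02)]
cp=c([(341,338),(765,345),(585,545)]);cl=[(-.13,-.115,.01),(.13,.115,.02),(.13,-.115,.01)]
def W(p,q): return np.array([*(R.from_euler('z',p[2]).as_matrix()@np.array(q))+[p[0],p[1],0]])
f=lambda p:np.concatenate([proj(T,W(p,q))-u for q,u in zip(tl,tp)]+[proj(C,W(p,q))-u for q,u in zip(cl,cp)])
r=least_squares(f,[.4,0,-.17]);print("station",r.x.round(4),r.fun.round(1))
# rail ends
for a,b in [((338,176),(463,330)),((523,143),(622,181))]: pass
L=tri(T,t([(338,176)])[0],C,c([(625,182)])[0]);Rr=tri(T,t([(523,143)])[0],C,c([(463,328)])[0]);print("rail",L,Rr)
# module: corners z=.008 plate; top
mp=t([(672,240),(718,256),(684,360),(632,343)])
for u in mp: print(onz(T,u,.008).round(4))
# module by triangulating the blue corners
print(tri(T,t([(684,360)])[0],C,c([(206,325)])[0]))
for n,u,z in [("box",(205.8,262.3),.03),("tape",(184.2,201.2),.01),("green",(405,330),.02)]: print(n,onz(T,u,z).round(3))
E
python3 b.py
```

```text
station [ 0.6188 -0.01    0.1739] [-1.5 -0.8  0.3 -0.6  1.4 -1.  -1.2 -0.4 -0.9 -0.8  0.2 -1.5 -1.1  0.6]
rail (array([0.59229658, 0.07914958, 0.12657831]), np.float64(0.0004453626028130873)) (array([ 0.62286232, -0.10388462,  0.12931146]), np.float64(0.0030625180608279926))
[ 0.5401 -0.2736  0.008 ]
[ 0.5219 -0.3224  0.008 ]
[ 0.4106 -0.2808  0.008 ]
[ 0.4296 -0.2261  0.008 ]
(array([ 0.42426981, -0.25310093,  0.01723954]), np.float64(0.05814136410172397))
box [0.49 0.29 0.03]
tape [0.668 0.359 0.01 ]
green [ 0.298 -0.251  0.02 ]
```

```bash
cat >> h.py <<'E'
ST=np.array([.6188,-.0100,.1739])
def st(x,y,z,p=ST): c,s=np.cos(p[2]),np.sin(p[2]);return np.array([p[0]+c*x-s*y,p[1]+s*x+c*y,z])
def down(yaw,pitch=0): # tool z down, tool x along yaw; pitch>0 : tool top leans to -x
    return R.from_euler('z',yaw)*R.from_euler('y',-pitch)*R.from_euler('x',np.pi)
def delta(frompos,fromrot,topos,torot):
    return np.round(np.r_[fromrot.inv().apply(np.array(topos)-frompos)*1000,(fromrot.inv()*torot).as_rotvec(degrees=True)],1)
def cur():
    o=robot.get_obs();return o["tool_pos"],R.from_euler('xyz',o["ee_rot"])
E
python3 -c "
from h import *
p,r=cur();d=down(ST[2]);print(delta(p,r,st(.014,0,.25),d)); print(delta(p,r,st(.014,0,.125),d))"
```

```text
[ 615.3 -402.9  -33.5    0.    -0.     2.8]
[ 615.3 -402.9   91.5    0.    -0.     2.8]
```

Request:
{"op": "servo_tool", "data": {"commands": [0.615, -0.403, -0.035, 0, 0, 2.8, 0, 0.615, -0.403, -0.035, 0, 0, 2.8, 0, 0.615, -0.403, -0.035, 0, 0, 2.8, 0, 0.615, -0.403, -0.035, 0, 0, 2.8, 0, 0.615, -0.403, -0.035, 0, 0, 2.8, 0, 0.615, -0.403, -0.035, 0, 0, 2.8, 0, 0.615, -0.403, -0.035, 0, 0, 2.8, 0, 0.615, -0.403, -0.035, 0, 0, 2.8, 0, 0.615, -0.403, -0.035, 0, 0, 2.8, 0, 0.615, -0.403, -0.035, 0, 0, 2.8, 0]}}

```text
time: 2.05
tool_pos: [0.5564, -0.0856, 0.2465]
ee_rot: [3.141, -0.001, 0.174]
wrist_force: [0.3, -0.7, 0.5]
width: 0.001
finger_force: 0.0
```

Request:
{"op": "servo_tool", "data": {"commands": [0, 0, 0, 0, 0, 0, 0, 0, 0, 0, 0, 0, 0, 0, 0, 0, 0, 0, 0, 0, 0]}}

```text
time: 2.42
tool_pos: [0.5545, -0.0885, 0.2464]
ee_rot: [3.141, 0.0, 0.172]
wrist_force: [0.8, 0.6, -0.1]
width: 0.0006
finger_force: 0.0
```

```bash
python3 -c "
from h import *
state();p,r=cur();d=down(ST[2]);print(delta(p,r,st(.014,0,.25),d)); print(delta(p,r,st(.014,0,.125),d))"
```

```text
{'time': np.float64(2.425), 'joint_positions': array([-2.5900e-01,  1.0910e-01,  1.2882e+00, -4.0000e-04,  1.7441e+00,
        1.1397e+00]), 'tool_pos': array([ 0.5545, -0.0885,  0.2464]), 'ee_rot': array([3.1411, 0.    , 0.172 ]), 'wrist_force': array([ 0.8315,  0.6396, -0.1209]), 'width': np.float64(0.0006), 'finger_force': np.float64(0.0)}
[ 90.8 -66.4  -3.6   0.    0.   -0.1]
[ 9.080e+01 -6.640e+01  1.214e+02  0.000e+00  0.000e+00 -1.000e-01]
```

Request:
{"op": "servo_tool", "data": {"commands": [0.091, -0.066, -0.004, 0, 0, 0, 0, 0.091, -0.066, -0.004, 0, 0, 0, 0, 0.091, -0.066, -0.004, 0, 0, 0, 0, 0.091, -0.066, 0.05, 0, 0, 0, 0, 0.091, -0.066, 0.1, 0, 0, 0, 0, 0.091, -0.066, 0.121, 0, 0, 0, 0, 0.091, -0.066, 0.121, 0, 0, 0, 0]}}

```text
time: 3.3
tool_pos: [0.631, -0.0085, 0.1231]
ee_rot: [-3.141, 0.005, 0.171]
wrist_force: [0.9, -0.1, -0.1]
width: 0.0006
finger_force: 0.0
```

Request:
{"op": "servo_tool", "data": {"commands": [-0.009, 0, 0, 0, 0, 0, 0, -0.024, 0, -0.012, 0, 0, 0, 0, -0.038, 0, -0.022, 0, 0, 0, 0, -0.055, 0, -0.03, 0, 0, 0, 0, -0.072, 0, -0.036, 0, 0, 0, 0, -0.09, 0, -0.04, 0, 0, 0, 0, -0.108, 0, -0.041, 0, 0, 0, 0, -0.126, 0, -0.04, 0, 0, 0, 0, -0.144, 0, -0.036, 0, 0, 0, 0, -0.155, 0, -0.033, 0, 0, 0, 0]}}

```text
time: 4.55
tool_pos: [0.4798, -0.0336, 0.1595]
ee_rot: [3.141, -0.002, 0.174]
wrist_force: [-0.1, 0.1, -0.1]
width: 0.0008
finger_force: 0.0
```

Request:
{"op": "servo_tool", "data": {"commands": [0, 0, 0, 0, 0, 0, 0, 0, 0, 0, 0, 0, 0, 0]}}

```text
time: 4.8
tool_pos: [0.481, -0.0334, 0.1586]
ee_rot: [3.141, -0.001, 0.174]
wrist_force: [1.0, -1.0, 0.3]
width: 0.0003
finger_force: 0.0
```

```bash
python3 -c "
from h import *
state();s=snapshot('scene');cv2.imwrite('pics/s2.png',cv2.resize(s['img'][150:400,150:470],None,fx=2.4,fy=2.4))"
```

```text
{'time': np.float64(4.8), 'joint_positions': array([-1.8710e-01, -4.6200e-02,  1.6215e+00,  1.0000e-04,  1.5656e+00,
        1.2099e+00]), 'tool_pos': array([ 0.481 , -0.0334,  0.1586]), 'ee_rot': array([ 3.1414e+00, -8.0000e-04,  1.7390e-01]), 'wrist_force': array([ 0.9891, -0.9837,  0.2618]), 'width': np.float64(0.0003), 'finger_force': np.float64(0.0)}
```

View pics/s2.png

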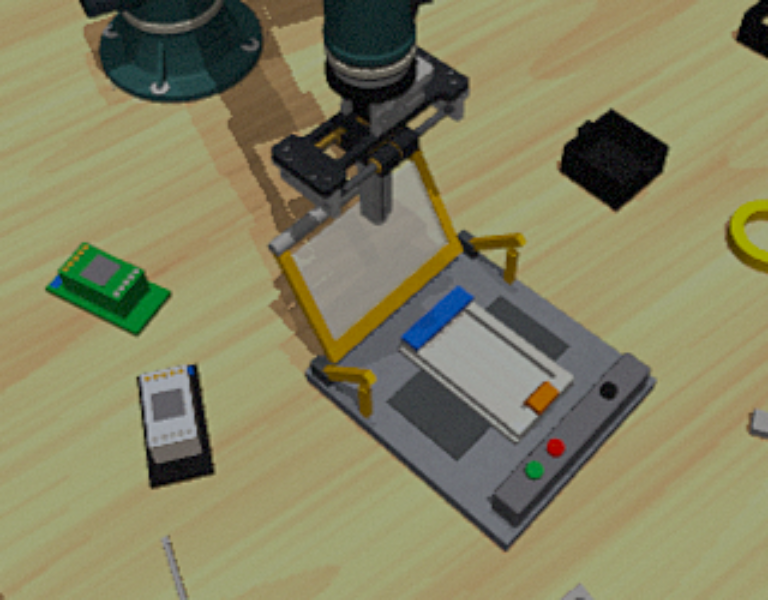

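The cover is open (rail at upper left, window leaning towards the robot), and the nest with its blue lip and orange catch is uncovered. Next I look at it from above with the wrist camera.

Request:
{"op": "servo_tool", "data": {"commands": [0.03, 0, -0.05, 0, 0, 0, 0, 0.07, 0, -0.09, 0, 0, 0, 0, 0.1, 0, -0.12, 0, 0, 0, 0, 0.1, 0, -0.12, 0, 0, 0, 0.09, 0.1, 0, -0.12, 0, 0, 0, 0.09]}}

```text
time: 5.48
tool_pos: [0.5784, -0.0161, 0.2765]
ee_rot: [-3.141, 0.003, 0.174]
wrist_force: [0.7, 0.8, -0.0]
width: 0.0169
finger_force: 0.0
```

```bash
python3 -c "
from h import *
o=state();s=snapshot('wrist');np.save('w1.npy',dict(s=s,p=o['tool_pos'],r=o['ee_rot']),allow_pickle=True);print(s['camera_matrix'],s['hand_eye'].round(4))
cv2.imwrite('pics/w1.png',s['img'])
t=snapshot('top');cv2.imwrite('pics/t2.png',t['img'])"
```

```text
{'time': np.float64(5.475), 'joint_positions': array([-1.2560e-01,  1.5080e-01,  1.1827e+00, -3.0000e-04,  1.8113e+00,
        1.2711e+00]), 'tool_pos': array([ 0.5784, -0.0161,  0.2765]), 'ee_rot': array([-3.1409,  0.0032,  0.174 ]), 'wrist_force': array([ 0.733 ,  0.7678, -0.0273]), 'width': np.float64(0.0169), 'finger_force': np.float64(0.0)}
[[371.64829954   0.         320.41908449]
 [  0.         371.64829954 240.78374829]
 [  0.           0.           1.        ]] [[ 8.000e-04 -9.638e-01 -2.667e-01  7.850e-02]
 [ 1.000e+00  8.000e-04  2.000e-04 -1.000e-04]
 [ 0.000e+00 -2.667e-01  9.638e-01 -1.692e-01]
 [ 0.000e+00  0.000e+00  0.000e+00  1.000e+00]]
```

View pics/w1.png

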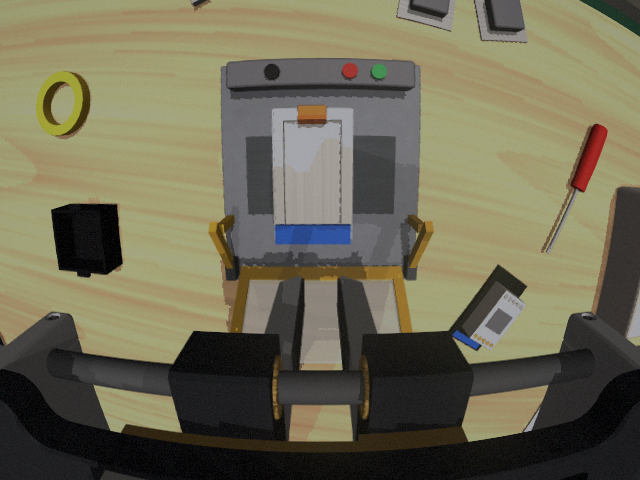

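The wrist picture shows the station clearly: lip at (313,234), catch at (312,114), slab edges at columns ~222 and 420. So the nest is shifted to the left (+y). I zoom in to measure.

```bash
python3 -c "
import cv2
a=cv2.imread('pics/w1.png')[52:292,205:435];cv2.imwrite('pics/w1c.png',cv2.resize(a,(575,600),interpolation=2))"
```

```text
(no output)
```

View pics/w1c.png

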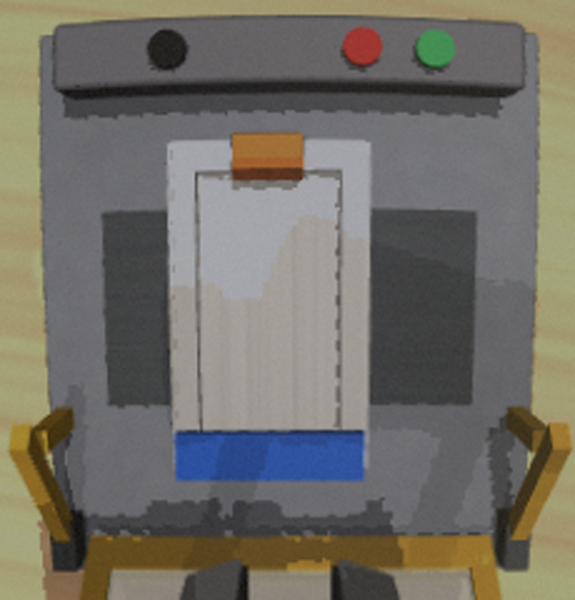

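```bash
cat >> h.py <<'E'
def wproj_z(s,p,rot,uv,z): # fisheye back-projection on plane z
    K=s["camera_matrix"];v=np.array([uv[0]-K[0,2],uv[1]-K[1,2]])/K[0,0];th=np.linalg.norm(v)
    d=np.r_[np.sin(th)*v/th,np.cos(th)];H=s["hand_eye"];M=R.from_euler('xyz',rot)
    o=M.apply(H[:3,3])+p;d=M.apply(H[:3,:3]@d);return o+d*(z-o[2])/d[2]
def inst(w,q=ST): c,s=np.cos(q[2]),np.sin(q[2]);d=w[:2]-q[:2];return np.round(1000*np.array([c*d[0]+s*d[1],-s*d[0]+c*d[1]]),1)
E
python3 -c "
from h import *
a=np.load('w1.npy',allow_pickle=True).item();s=a['s']
for n,u,z in [('slabL',(42,120),.02),('slabR',(537,120),.02),('slabL',(45,300),.02),('slabR',(535,300),.02),('patchL',(106,404),.02),('patchR',(474,404),.02),('boxfL',(54,87),.061),('boxfR',(524,89),.061),
 ('nestTL',(168,141),.038),('nestTR',(371,141),.038),('nestBL',(172,430),.038),('nestBR',(369,430),.038),('lipL',(176,432),.0465),('lipR',(364,432),.0465),('lipbackL',(176,480),.0465),('lipbackR',(364,480),.0465),('catchL',(233,177),.040),('catchR',(303,177),.04),('inL',(195,172),.038),('inR',(340,172),.038)]:
    w=wproj_z(s,a['p'],a['r'],(205+u[0]/2.5,52+u[1]/2.5),z);print(n,w.round(4),inst(w))
m=spotter.trace('module',snapshot('wrist'))
for r in m: print(r['conf'],r['box'])
"
```

```text
slabL [0.6847 0.1181 0.02  ] [ 87.1 114.7]
slabR [ 0.7243 -0.1061  0.02  ] [  87.3 -113. ]
slabL [0.6013 0.1038 0.02  ] [  2.4 115.1]
slabR [ 0.6412 -0.1218  0.02  ] [   2.7 -114. ]
patchL [0.5567 0.0679 0.02  ] [-47.7  87.5]
patchR [ 0.587  -0.1034  0.02  ] [-47.5 -86.5]
boxfL [0.6965 0.1037 0.061 ] [96.2 98.6]
boxfR [ 0.7295 -0.0883  0.061 ] [ 95.5 -96.3]
nestTL [0.6813 0.0553 0.038 ] [72.9 53.5]
nestTR [ 0.6962 -0.0312  0.038 ] [ 72.5 -34.3]
nestBL [0.5541 0.0334 0.038 ] [-56.2  53.9]
nestBR [ 0.5695 -0.0543  0.038 ] [-56.2 -35.1]
lipL [0.5556 0.0307 0.0465] [-55.2  51. ]
lipR [ 0.57   -0.0512  0.0465] [-55.2 -32.1]
lipbackL [0.5337 0.0276 0.0465] [-77.3  51.7]
lipbackR [ 0.5484 -0.0555  0.0465] [-77.2 -32.6]
catchL [0.6699 0.0245 0.04  ] [56.3 25.2]
catchR [ 0.675  -0.0051  0.04  ] [56.2 -4.9]
inL [0.6696 0.0413 0.038 ] [58.9 41.8]
inR [ 0.6802 -0.0205  0.038 ] [ 58.6 -20.9]
0.97 [447.3, 265.1, 79.6, 83.7]
```

```bash
python3 -c "
from h import *
p,r=cur();print(p);d=down(-.38);print(delta(p,r,[.4755,-.2757,.2765],d)); print(delta(p,r,[.4755,-.2757,.13],d))"
```

```text
[ 0.57798985 -0.01618794  0.27691131]
[-1.458e+02  2.379e+02  6.000e-01  0.000e+00  1.000e-01  3.170e+01]
[-1.454e+02  2.380e+02  1.471e+02  0.000e+00  1.000e-01  3.170e+01]
```

Request:
{"op": "servo_tool", "data": {"commands": [-0.146, 0.238, 0, 0, 0, 31.7, 0.09, -0.146, 0.238, 0, 0, 0, 31.7, 0.09, -0.146, 0.238, 0, 0, 0, 31.7, 0.09, -0.146, 0.238, 0.0, 0, 0, 31.7, 0.09, -0.146, 0.238, 0.07, 0, 0, 31.7, 0.09, -0.146, 0.238, 0.13, 0, 0, 31.7, 0.09, -0.146, 0.238, 0.147, 0, 0, 31.7, 0.09, -0.146, 0.238, 0.147, 0, 0, 31.7, 0.09, -0.146, 0.238, 0.147, 0, 0, 31.7, 0.09]}}

```text
time: 6.8
tool_pos: [0.4771, -0.2761, 0.1329]
ee_rot: [3.141, -0.003, -0.379]
wrist_force: [0.2, 1.4, 0.1]
width: 0.09
finger_force: 0.0
```

```bash
python3 -c "
from h import *
o=state();s=snapshot('wrist');np.save('w2.npy',dict(s=s,p=o['tool_pos'],r=o['ee_rot']),allow_pickle=True)
cv2.imwrite('pics/w2.png',s['img'])
for r in spotter.trace('module',s):
  print(r['conf'],r['box'])"
```

```text
{'time': np.float64(6.8), 'joint_positions': array([-6.2740e-01,  1.1920e-01,  1.5022e+00, -1.0000e-04,  1.5175e+00,
        1.3226e+00]), 'tool_pos': array([ 0.4771, -0.2761,  0.1329]), 'ee_rot': array([ 3.1409e+00, -2.6000e-03, -3.7930e-01]), 'wrist_force': array([0.1773, 1.3508, 0.1487]), 'width': np.float64(0.09), 'finger_force': np.float64(0.0)}
0.7 [324.0, 350.6, 102.1, 90.4]
0.64 [277.6, 164.5, 80.1, 138.8]
```

View pics/w2.png

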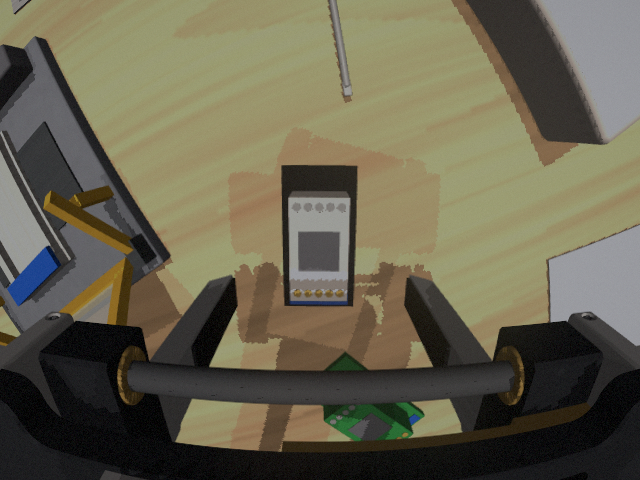

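The module is centred and aligned (plate from (282,166) to (353,305)), with the blue edge at the bottom. The green look-alike is away at (370,400).

```bash
python3 -c "
from h import *
a=np.load('w2.npy',allow_pickle=True).item();s=a['s'];P=[]
q=np.array([*a['p'][:2],a['r'][2]])
b=np.load('w1.npy',allow_pickle=True).item()
for n,u,z in [('TL',(282,166),.008),('TR',(357,166),.008),('BL',(285,305),.008),('BR',(353,305),.008),('hTL',(289.5,197),.042),('hTR',(349.5,197),.042)]:
    w=wproj_z(s,a['p'],a['r'],u,z);print(n,w.round(4),inst(w,q))
for u,z in [((498,265),.008),((526,283),.008),((480,350),.008),((452,334),.008)]:
    w=wproj_z(b['s'],b['p'],b['r'],u,z);print('view1',w.round(4),inst(w,q))
p,r=cur();print(p)"
```

```text
TL [ 0.543  -0.2691  0.008 ] [58.6 30.9]
TR [ 0.5211 -0.3242  0.008 ] [ 58.6 -28.4]
BL [ 0.4322 -0.2245  0.008 ] [-60.9  31.3]
BR [ 0.4102 -0.2797  0.008 ] [-60.8 -28.1]
hTL [ 0.5214 -0.2697  0.042 ] [38.7 22.4]
hTR [ 0.5057 -0.3091  0.042 ] [ 38.8 -20.1]
view1 [ 0.5439 -0.2659  0.008 ] [58.2 34.2]
view1 [ 0.5251 -0.322   0.008 ] [ 61.5 -24.8]
view1 [ 0.4114 -0.2851  0.008 ] [-57.7 -32.7]
view1 [ 0.4334 -0.2299  0.008 ] [-57.7  26.7]
[ 0.47775991 -0.27641939  0.13382839]
```

Request:
{"op": "servo_tool", "data": {"commands": [-0.001, -0.0015, 0.05, 0, 0, 0, 0.09, -0.001, -0.0015, 0.09, 0, 0, 0, 0.09, -0.001, -0.0015, 0.107, 0, 0, 0, 0.09, -0.001, -0.0015, 0.107, 0, 0, 0, 0.09, -0.001, -0.0015, 0.107, 0, 0, 0, 0.03, -0.001, -0.0015, 0.107, 0, 0, 0, 0.03, -0.001, -0.0015, 0.107, 0, 0, 0, 0.03, -0.001, -0.0015, 0.107, 0, 0, 0, 0.03, -0.001, -0.0015, 0.107, 0, 0, 0, 0.03]}}

```text
time: 8.02
tool_pos: [0.4762, -0.2741, 0.0243]
ee_rot: [3.141, -0.0, -0.379]
wrist_force: [0.8, 1.7, 2.0]
width: 0.044
finger_force: 30.1
```

Request:
{"op": "servo_tool", "data": {"commands": [0, 0, 0, 0, 0, 0, 0.03, 0, 0, 0, 0, 0, 0, 0.03]}}

```text
time: 8.28
tool_pos: [0.4762, -0.2741, 0.0243]
ee_rot: [3.141, -0.0, -0.379]
wrist_force: [0.1, -0.0, 1.1]
width: 0.0439
finger_force: 30.0
```

```bash
cat >> h.py <<'E'
N=np.array([*st(-.002,.0096,0)[:2],.1739]);FL=.028
MX,MZ=.060,.0243
def nose_tcp(x,y,z,phi,n=N): # nose at nest x,y, z above floor -> TCP pos, rot
    r=down(n[2],phi);m=r*R.from_euler('x',np.pi)
    return st(x,y,FL+z,n)+m.apply([MX,0,MZ]),r
def nose(n=N):
    p,r=cur();m=r*R.from_euler('x',np.pi);w=p-m.apply([MX,0,MZ]);e=m.as_euler('ZYX',degrees=True)
    return inst(w,n),round((w[2]-FL)*1000,1),np.round([-e[1],e[2],e[0]-np.degrees(n[2])],2)
E
python3 -c "
from h import *
p,r=cur()
for z in (.2,.1):
  t,d=nose_tcp(-.047,0,z,np.radians(15));print(t,delta(p,r,t,d))"
```

```text
[ 6.19764995e-01 -8.34654594e-05  2.67001140e-01] [  31.9 -307.6 -242.8    4.2   14.6  -31.5]
[ 6.19764995e-01 -8.34654594e-05  1.67001140e-01] [  31.9 -307.7 -142.8    4.2   14.6  -31.5]
```

Request:
{"op": "servo_tool", "data": {"commands": [0, 0, -0.03, 0, 0, 0, 0.03, 0, 0, -0.08, 0, 0, 0, 0.03, 0, 0, -0.13, 0, 0, 0, 0.03, 0, 0, -0.18, 0, 0, 0, 0.03, 0, 0, -0.2, 0, 0, 0, 0.03, 0, 0, -0.2, 0, 0, 0, 0.03]}}

```text
time: 9.02
tool_pos: [0.4769, -0.2744, 0.2258]
ee_rot: [3.141, -0.003, -0.379]
wrist_force: [1.2, -0.0, -1.6]
width: 0.0437
finger_force: 30.0
```

Request:
{"op": "servo_tool", "data": {"commands": [0.032, -0.307, -0.041, 4.2, 14.6, -31.5, 0.03, 0.032, -0.307, -0.041, 4.2, 14.6, -31.5, 0.03, 0.032, -0.307, -0.041, 4.2, 14.6, -31.5, 0.03, 0.032, -0.307, -0.041, 4.2, 14.6, -31.5, 0.03, 0.032, -0.307, -0.041, 4.2, 14.6, -31.5, 0.03, 0.032, -0.307, -0.041, 4.2, 14.6, -31.5, 0.03, 0.032, -0.307, 0, 4.2, 14.6, -31.5, 0.03, 0.032, -0.307, 0.04, 4.2, 14.6, -31.5, 0.03, 0.032, -0.307, 0.057, 4.2, 14.6, -31.5, 0.03, 0.032, -0.307, 0.057, 4.2, 14.6, -31.5, 0.03]}}

```text
time: 10.28
tool_pos: [0.6182, -0.0012, 0.1644]
ee_rot: [-3.139, -0.257, 0.172]
wrist_force: [0.0, -0.4, -1.7]
width: 0.0438
finger_force: 30.0
```

```bash
python3 -c "
from h import *
o=state();print(nose())
s=snapshot('wrist');np.save('w3.npy',dict(s=s,p=o['tool_pos'],r=o['ee_rot']),allow_pickle=True);cv2.imwrite('pics/w3.png',cv2.resize(s['img'][40:440,160:480],(600,750))[:600])
p,r=cur()
t,d=nose_tcp(-.047,0,.04,np.radians(15));print(delta(p,r,t,d))"
```

```text
{'time': np.float64(10.275), 'joint_positions': array([-0.1377,  0.0718,  1.5128,  0.0825,  1.3134,  1.2493]), 'tool_pos': array([ 0.6182, -0.0012,  0.1644]), 'ee_rot': array([-3.1393, -0.2569,  0.1723]), 'wrist_force': array([ 0.0148, -0.4488, -1.6559]), 'width': np.float64(0.0438), 'finger_force': np.float64(29.9838)}
(array([-48.9,  -0.7]), np.float64(97.6), array([14.72,  0.13, -0.09]))
[-15.1  -1.   58.   -0.    0.   -0.1]
```

View pics/w3.png

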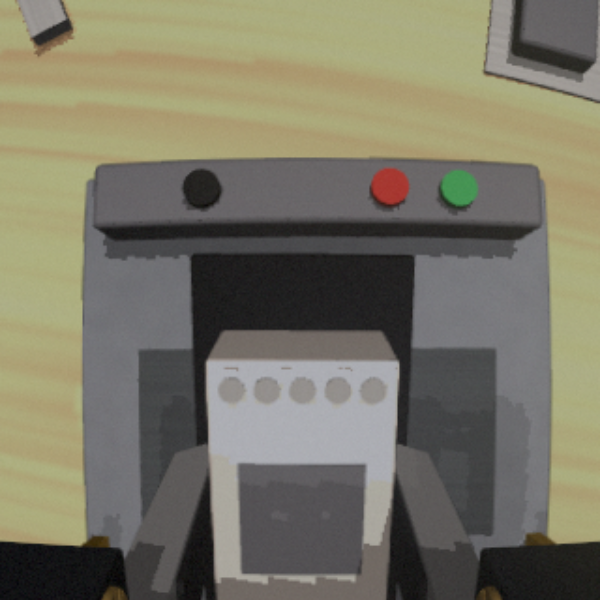

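```bash
python3 -c "
from h import *
a=np.load('w3.npy',allow_pickle=True).item();s=a['s'];H=s['hand_eye'];K=s['camera_matrix']
for c,rw in [(191,254),(413,254)]:
  uv=np.array([160+c/1.875,40+rw/1.875]);v=(uv-K[:2,2])/K[0,0];th=np.linalg.norm(v);d=H[:3,:3]@np.r_[np.sin(th)*v/th,np.cos(th)];o=H[:3,3];print((o+d*(.0163-o[2])/d[2]).round(4))
print(nose())
p,r=cur()
t,d=nose_tcp(-.046,0,.014,np.radians(15));print(delta(p,r,t,d))"
```

```text
[ 0.0615 -0.0295  0.0163]
[0.0616 0.0299 0.0163]
(array([-47.4,  -1. ]), np.float64(100.0), array([14.96,  0.06, -0.07]))
[-20.8  -1.   83.4  -0.    0.   -0.1]
```

Request:
{"op": "servo_tool", "data": {"commands": [-0.0075, -0.001, 0.03, 0, 0, 0, 0.03, -0.015, -0.001, 0.06, 0, 0, 0, 0.03, -0.019, -0.001, 0.075, 0, 0, 0, 0.03, -0.021, -0.001, 0.083, 0, 0, 0, 0.03, -0.021, -0.001, 0.083, 0, 0, 0, 0.03, -0.021, -0.001, 0.083, 0, 0, 0, 0.03]}}

```text
time: 11.08
tool_pos: [0.6217, 0.0004, 0.0833]
ee_rot: [3.142, -0.265, 0.174]
wrist_force: [-0.1, 0.6, -1.2]
width: 0.0436
finger_force: 30.0
```

```bash
python3 -c "
from h import *
print(nose(),state()['wrist_force'])
p,r=cur()
t,d=nose_tcp(-.046,0,.002,np.radians(15));print(delta(p,r,t,d))"
```

```text
{'time': np.float64(11.075), 'joint_positions': array([-0.134 ,  0.1274,  1.6198,  0.0872,  1.1431,  1.2369]), 'tool_pos': array([6.217e-01, 4.000e-04, 8.330e-02]), 'ee_rot': array([ 3.1416, -0.2646,  0.1737]), 'wrist_force': array([-0.1114,  0.5794, -1.1573]), 'width': np.float64(0.0436), 'finger_force': np.float64(29.984)}
(array([-44.9,   0.2]), np.float64(16.2), array([ 1.516e+01, -0.000e+00, -1.000e-02])) [-0.11138716  0.57942951 -1.15730974]
[-4.7  0.2 13.5  0.  -0.2 -0. ]
```

Request:
{"op": "servo_tool", "data": {"commands": [-0.001, 0, 0.003, 0, 0, 0, 0.03, -0.0016, 0, 0.0058, 0, 0, 0, 0.03, -0.0016, 0, 0.0058, 0, 0, 0, 0.03]}}

```text
time: 11.45
tool_pos: [0.6203, 0.0006, 0.0751]
ee_rot: [-3.14, -0.261, 0.173]
wrist_force: [0.1, 0.6, -2.9]
width: 0.0437
finger_force: 30.0
```

Request:
{"op": "servo_tool", "data": {"commands": [-0.0005, 0, 0.002, 0, 0, 0, 0.03, -0.001, 0, 0.004, 0, 0, 0, 0.03, -0.001, 0, 0.004, 0, 0, 0, 0.03]}}

```text
time: 11.82
tool_pos: [0.6204, 0.0006, 0.071]
ee_rot: [-3.14, -0.261, 0.173]
wrist_force: [-0.8, 0.6, -1.3]
width: 0.0439
finger_force: 30.0
```

```bash
python3 -c "
from h import *
for i in range(3): snapshot('top'); print(nose(),robot.get_obs()['wrist_force'].round(1))
"
```

```text
(array([-46.1,   0.6]), np.float64(4.3), array([14.98,  0.06, -0.03])) [ 0.5  0.9 -2.2]
(array([-46. ,   0.6]), np.float64(4.4), array([15.  ,  0.05, -0.02])) [ 0.1  0.7 -2.8]
(array([-46. ,   0.5]), np.float64(4.4), array([15.  ,  0.05, -0.02])) [-0.   0.1 -2.2]
```

Request:
{"op": "servo_tool", "data": {"commands": [-0.0003, 0, 0.001, 0, 0, 0, 0.03, -0.0005, 0, 0.002, 0, 0, 0, 0.03, -0.0005, 0, 0.002, 0, 0, 0, 0.03]}}

```text
time: 12.35
tool_pos: [0.6206, 0.0006, 0.0692]
ee_rot: [-3.141, -0.261, 0.173]
wrist_force: [-0.1, 0.1, -1.8]
width: 0.0441
finger_force: 30.0
```

Request:
{"op": "servo_tool", "data": {"commands": [-0.0003, 0, 0.001, 0, 0, 0, 0.03, -0.0003, 0, 0.001, 0, 0, 0, 0.03]}}

```text
time: 12.6
tool_pos: [0.6206, 0.0006, 0.0682]
ee_rot: [-3.141, -0.262, 0.174]
wrist_force: [-0.1, 0.6, -1.5]
width: 0.0438
finger_force: 30.0
```

```bash
python3 -c "
from h import *
for i in range(2): snapshot('top'); print(nose(),robot.get_obs()['wrist_force'].round(1))
"
```

```text
(array([-46. ,   0.6]), np.float64(1.3), array([14.99,  0.05, -0.02])) [-0.1  0.4 -1. ]
(array([-46. ,   0.5]), np.float64(1.3), array([15.  ,  0.05, -0.02])) [ 0.6  0.3 -1.4]
```

Request:
{"op": "servo_tool", "data": {"commands": [-0.004, 0.0005, -0.001, 0, 0, 0, 0.03, -0.008, 0.0005, -0.0021, 0, 0, 0, 0.03, -0.0106, 0.0005, -0.0028, 0, 0, 0, 0.03, -0.0106, 0.0005, -0.0028, 0, 0, 0, 0.03]}}

```text
time: 13.2
tool_pos: [0.6097, -0.0019, 0.0684]
ee_rot: [-3.141, -0.262, 0.173]
wrist_force: [0.1, -1.2, -1.5]
width: 0.0436
finger_force: 30.0
```

Request:
{"op": "servo_tool", "data": {"commands": [-0.001, 0, -0.0003, 0, 0, 0, 0.03, -0.002, 0, -0.0005, 0, 0, 0, 0.03, -0.002, 0, -0.0005, 0, 0, 0, 0.03]}}

```text
time: 13.58
tool_pos: [0.6079, -0.0021, 0.0682]
ee_rot: [-3.141, -0.262, 0.174]
wrist_force: [-0.5, -0.3, -1.5]
width: 0.0437
finger_force: 30.0
```

```bash
python3 -c "
from h import *
for i in range(2): snapshot('top'); print(nose(),robot.get_obs()['wrist_force'].round(1))
"
```

```text
(array([-59. ,   0.1]), np.float64(1.2), array([15.  ,  0.05, -0.02])) [-0.  -0.2 -1.9]
(array([-59. ,   0.1]), np.float64(1.2), array([15.  ,  0.05, -0.02])) [ 0.6 -0.5 -2.3]
```

Request:
{"op": "servo_tool", "data": {"commands": [-0.001, 0, -0.0002, 0, 0, 0, 0.03, -0.0015, 0, -0.0004, 0, 0, 0, 0.03]}}

```text
time: 13.92
tool_pos: [0.607, -0.0023, 0.0685]
ee_rot: [-3.141, -0.263, 0.173]
wrist_force: [2.5, -0.2, -3.0]
width: 0.0439
finger_force: 30.0
```

Request:
{"op": "servo_tool", "data": {"commands": [-0.001, 0, -0.0003, 0, 0, 0, 0.03, -0.001, 0, -0.0003, 0, 0, 0, 0.03]}}

```text
time: 14.18
tool_pos: [0.6068, -0.0023, 0.0688]
ee_rot: [-3.141, -0.265, 0.173]
wrist_force: [5.1, 1.3, -5.0]
width: 0.0439
finger_force: 30.0
```

Request:
{"op": "servo_tool", "data": {"commands": [-0.001, 0, -0.0003, 0, 0, 0, 0.03, -0.001, 0, -0.0003, 0, 0, 0, 0.03]}}

```text
time: 14.42
tool_pos: [0.6063, -0.0023, 0.0692]
ee_rot: [-3.141, -0.267, 0.173]
wrist_force: [5.5, 2.0, -5.0]
width: 0.0438
finger_force: 30.0
```

Request:
{"op": "servo_tool", "data": {"commands": [0.0025, 0, 0.0008, 0, 0, 0, 0.03, 0.0025, 0, 0.0008, 0, 0, 0, 0.03]}}

```text
time: 14.68
tool_pos: [0.6068, -0.0024, 0.0682]
ee_rot: [-3.141, -0.261, 0.174]
wrist_force: [1.4, 0.4, -1.6]
width: 0.0435
finger_force: 30.0
```

Request:
{"op": "servo_tool", "data": {"commands": [0, 0.001, 0, 0, 0, 0, 0.03, 0, 0.002, 0, 0, 0, 0, 0.03, 0, 0.002, 0, 0, 0, 0, 0.03]}}

```text
time: 15.05
tool_pos: [0.6071, -0.0036, 0.0682]
ee_rot: [-3.139, -0.262, 0.173]
wrist_force: [0.6, 3.7, -0.8]
width: 0.0438
finger_force: 30.0
```

Request:
{"op": "servo_tool", "data": {"commands": [0, -0.0015, 0, 0, 0, 0, 0.03, 0, -0.003, 0, 0, 0, 0, 0.03, 0, -0.004, 0, 0, 0, 0, 0.03, 0, -0.004, 0, 0, 0, 0, 0.03]}}

```text
time: 15.55
tool_pos: [0.6065, -0.0006, 0.0681]
ee_rot: [-3.141, -0.262, 0.174]
wrist_force: [0.8, -0.5, -2.2]
width: 0.0434
finger_force: 30.0
```

```bash
python3 -c "
from h import *
print(nose());p,r=cur();y=nose()[0][1]/1000-.0012
for ph in (13,11,9,7):
  t,d=nose_tcp(-.0597,y,.0006,np.radians(ph));print(delta(p,r,t,d))"
```

```text
(array([-60.1,   1.8]), np.float64(1.1), array([14.99,  0.02, -0.02]))
[ 1.1  1.2  2.7 -0.  -2.  -0. ]
[ 1.8  1.2  4.9 -0.  -4.  -0. ]
[ 2.5  1.2  7.  -0.  -6.  -0. ]
[ 3.1  1.2  9.2 -0.  -8.  -0. ]
```

Request:
{"op": "servo_tool", "data": {"commands": [0.0011, 0.0012, 0.0027, 0, -2, 0, 0.03, 0.0018, 0.0012, 0.0049, 0, -4, 0, 0.03, 0.0025, 0.0012, 0.007, 0, -6, 0, 0.03, 0.0025, 0.0012, 0.007, 0, -6, 0, 0.03]}}

```text
time: 16.05
tool_pos: [0.6116, -0.0007, 0.0616]
ee_rot: [-3.141, -0.156, 0.174]
wrist_force: [1.2, -0.1, -1.0]
width: 0.0438
finger_force: 30.0
```

Request:
{"op": "servo_tool", "data": {"commands": [0.0003, 0, 0.0011, 0, -1, 0, 0.03, 0.0006, 0, 0.0022, 0, -2, 0, 0.03, 0.0006, 0, 0.0022, 0, -2, 0, 0.03]}}

```text
time: 16.42
tool_pos: [0.6118, -0.0007, 0.0605]
ee_rot: [-3.141, -0.121, 0.174]
wrist_force: [-3.2, -0.1, 1.5]
width: 0.0438
finger_force: 30.0
```

```bash
python3 -c "
from h import *
print(nose(),robot.get_obs()['wrist_force']);p,r=cur()"
```

```text
(array([-59.9,   0.8]), np.float64(1.1), array([ 6.95,  0.04, -0.  ])) [-3.20261726 -0.10958237  1.49797926]
```

Request:
{"op": "servo_tool", "data": {"commands": [0, 0, 0, 0, 0, 0, 0.05, 0, 0, 0, 0, 0, 0, 0.062, 0, 0, 0, 0, 0, 0, 0.062, 0, 0, -0.02, 0, 0, 0, 0.062, 0, 0, -0.06, 0, 0, 0, 0.062, 0, 0, -0.07, 0, 0, 0, 0.02, 0, 0, -0.07, 0, 0, 0, 0, 0, 0, -0.07, 0, 0, 0, 0]}}

```text
time: 17.42
tool_pos: [0.6026, -0.0021, 0.1274]
ee_rot: [-3.14, -0.119, 0.174]
wrist_force: [-1.0, -0.2, -0.1]
width: 0.0356
finger_force: 0.0
```

```bash
python3 -c "
from h import *
o=state();p,r=cur()
print(delta(p,r,st(.029,.0005,.100,N),down(N[2])))
s=snapshot('wrist');cv2.imwrite('pics/w4.png',s['img'][60:420,140:500]);np.save('w4.npy',dict(s=s,p=o['tool_pos'],r=o['ee_rot']),allow_pickle=True)"
```

```text
{'time': np.float64(17.425), 'joint_positions': array([-0.1178,  0.1511,  1.4824,  0.0364,  1.3945,  1.275 ]), 'tool_pos': array([ 0.6026, -0.0021,  0.1274]), 'ee_rot': array([-3.1399, -0.1192,  0.1735]), 'wrist_force': array([-0.9717, -0.222 , -0.1267]), 'width': np.float64(0.0356), 'finger_force': np.float64(0.0)}
[38.1  0.6 32.2 -0.1 -6.8 -0. ]
```

View pics/w4.png

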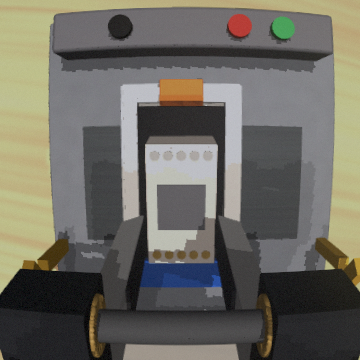

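The module lies in the pocket with its blue end under the lip (crop (180,270)) and its far end on the orange catch (180,95). I press with closed fingers on the housing near the catch end.

Request:
{"op": "servo_tool", "data": {"commands": [0.038, 0.0005, 0, 0, -6.8, 0, 0, 0.038, 0.0005, 0, 0, -6.8, 0, 0, 0.038, 0.0005, 0.02, 0, -6.8, 0, 0, 0.038, 0.0005, 0.032, 0, -6.8, 0, 0, 0.038, 0.0005, 0.032, 0, -6.8, 0, 0]}}

```text
time: 18.1
tool_pos: [0.6428, 0.0045, 0.1013]
ee_rot: [-3.14, -0.001, 0.174]
wrist_force: [-0.1, 1.0, 0.2]
width: 0.0002
finger_force: 0.0
```

Request:
{"op": "servo_tool", "data": {"commands": [0, 0, 0.003, 0, 0, 0, 0, 0, 0, 0.006, 0, 0, 0, 0, 0, 0, 0.008, 0, 0, 0, 0, 0, 0, 0.008, 0, 0, 0, 0]}}

```text
time: 18.6
tool_pos: [0.6445, 0.0046, 0.0943]
ee_rot: [-3.141, -0.003, 0.174]
wrist_force: [0.2, -0.7, 0.3]
width: 0.0005
finger_force: 0.0
```

Request:
{"op": "servo_tool", "data": {"commands": [0, 0, 0.001, 0, 0, 0, 0, 0, 0, 0.002, 0, 0, 0, 0, 0, 0, 0.002, 0, 0, 0, 0]}}

```text
time: 18.98
tool_pos: [0.6448, 0.0046, 0.0929]
ee_rot: [-3.141, -0.004, 0.174]
wrist_force: [-0.6, 0.4, 2.1]
width: 0.0004
finger_force: 0.9
```

Request:
{"op": "servo_tool", "data": {"commands": [0, 0, 0.001, 0, 0, 0, 0, 0, 0, 0.002, 0, 0, 0, 0, 0, 0, 0.002, 0, 0, 0, 0]}}

```text
time: 19.35
tool_pos: [0.6452, 0.0046, 0.0918]
ee_rot: [-3.141, -0.006, 0.174]
wrist_force: [-0.7, 0.9, 6.1]
width: 0.0009
finger_force: 2.7
```

Request:
{"op": "servo_tool", "data": {"commands": [0, 0, 0.001, 0, 0, 0, 0, 0, 0, 0.002, 0, 0, 0, 0, 0, 0, 0.002, 0, 0, 0, 0]}}

```text
time: 19.73
tool_pos: [0.6458, 0.0046, 0.0905]
ee_rot: [-3.141, -0.007, 0.174]
wrist_force: [-0.1, 0.3, 7.1]
width: 0.0007
finger_force: 3.2
```

Request:
{"op": "servo_tool", "data": {"commands": [0, 0, 0.001, 0, 0, 0, 0, 0, 0, 0.002, 0, 0, 0, 0, 0, 0, 0.002, 0, 0, 0, 0]}}

```text
time: 20.1
tool_pos: [0.6452, 0.0046, 0.0865]
ee_rot: [-3.141, -0.005, 0.174]
wrist_force: [2.7, 0.5, 3.8]
width: 0.0006
finger_force: 1.7
```

Request:
{"op": "servo_tool", "data": {"commands": [0, 0, 0.001, 0, 0, 0, 0, 0, 0, 0.002, 0, 0, 0, 0, 0, 0, 0.002, 0, 0, 0, 0]}}

```text
time: 20.48
tool_pos: [0.6427, 0.0045, 0.0825]
ee_rot: [-3.14, 0.002, 0.174]
wrist_force: [-1.0, -0.1, -0.7]
width: 0.0004
finger_force: 0.0
```

Request:
{"op": "servo_tool", "data": {"commands": [0, 0, 0.001, 0, 0, 0, 0, 0, 0, 0.002, 0, 0, 0, 0, 0, 0, 0.002, 0, 0, 0, 0]}}

```text
time: 20.85
tool_pos: [0.6442, 0.0045, 0.0818]
ee_rot: [-3.141, -0.002, 0.174]
wrist_force: [0.3, -0.6, 0.6]
width: 0.0006
finger_force: 0.0
```

Request:
{"op": "servo_tool", "data": {"commands": [0, 0, 0.001, 0, 0, 0, 0, 0, 0, 0.002, 0, 0, 0, 0, 0, 0, 0.002, 0, 0, 0, 0]}}

```text
time: 21.22
tool_pos: [0.6447, 0.0046, 0.0812]
ee_rot: [-3.141, -0.004, 0.174]
wrist_force: [-2.1, 0.4, 5.8]
width: 0.0002
finger_force: 2.3
```

Request:
{"op": "servo_tool", "data": {"commands": [0, 0, 0.001, 0, 0, 0, 0, 0, 0, 0.002, 0, 0, 0, 0, 0, 0, 0.002, 0, 0, 0, 0]}}

```text
time: 21.6
tool_pos: [0.6448, 0.0046, 0.0812]
ee_rot: [-3.141, -0.005, 0.174]
wrist_force: [-5.1, 0.1, 11.0]
width: 0.0007
finger_force: 5.4
```

Request:
{"op": "servo_tool", "data": {"commands": [0, 0, -0.02, 0, 0, 0, 0, 0, 0, -0.06, 0, 0, 0, 0, -0.03, 0, -0.09, 0, 0, 0, 0, -0.06, 0, -0.13, 0, 0, 0, 0, -0.06, 0, -0.13, 0, 0, 0, 0]}}

```text
time: 22.22
tool_pos: [0.5864, -0.0064, 0.2139]
ee_rot: [3.14, -0.013, 0.173]
wrist_force: [0.5, -0.7, 0.6]
width: 0.0008
finger_force: 0.0
```

```bash
python3 -c "
from h import *
o=state();p,r=cur()
s=snapshot('wrist');cv2.imwrite('pics/w5.png',cv2.resize(s['img'][40:300,200:440],(552,598)));np.save('w5.npy',dict(s=s,p=o['tool_pos'],r=o['ee_rot']),allow_pickle=True)
for z in (.26,.14): print(delta(p,r,st(-.225,0,z),down(ST[2])))
"
```

```text
{'time': np.float64(22.225), 'joint_positions': array([-0.1086,  0.1588,  1.2966,  0.0018,  1.6728,  1.2891]), 'tool_pos': array([ 0.5864, -0.0064,  0.2139]), 'ee_rot': array([ 3.1396, -0.0134,  0.1733]), 'wrist_force': array([ 0.5203, -0.7019,  0.6019]), 'width': np.float64(0.0008), 'finger_force': np.float64(0.0)}
[-1.93e+02  9.40e+00 -4.87e+01  1.00e-01 -8.00e-01 -0.00e+00]
[-1.946e+02  9.200e+00  7.130e+01  1.000e-01 -8.000e-01 -0.000e+00]
```

View pics/w5.png

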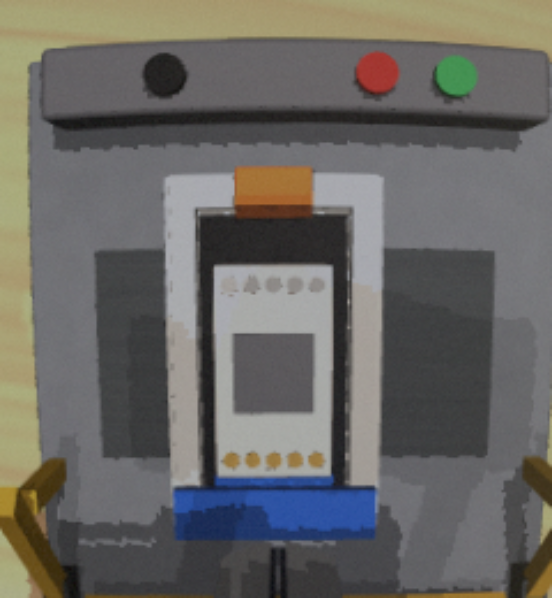

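The module is flat in the pocket: the catch (275,190) overlaps the plate's rear end and the blue end is under the lip (275,485). Now the cover.

Request:
{"op": "servo_tool", "data": {"commands": [-0.06, 0.004, -0.03, 0, -0.8, 0, 0, -0.12, 0.009, -0.03, 0, -0.8, 0, 0, -0.193, 0.009, -0.03, 0, -0.8, 0, 0, -0.194, 0.009, -0.02, 0, -0.8, 0, 0, -0.194, 0.009, 0.02, 0, -0.8, 0, 0, -0.194, 0.009, 0.055, 0, -0.8, 0, 0, -0.194, 0.009, 0.067, 0, -0.8, 0, 0, -0.194, 0.009, 0.067, 0, -0.8, 0, 0, -0.194, 0.009, 0.067, 0, -0.8, 0, 0]}}

```text
time: 23.4
tool_pos: [0.3969, -0.0485, 0.1417]
ee_rot: [-3.142, 0.009, 0.174]
wrist_force: [-0.2, -0.4, 0.3]
width: 0.0003
finger_force: 0.0
```

```bash
python3 -c "
from h import *
o=state();p,r=cur()
for a in (120,105,90,75,65):
  x=-.11+.14*np.cos(np.radians(a))-.015;z=.03+.14*np.sin(np.radians(a))-.004
  print(a,delta(p,r,st(x,0,z),down(ST[2])))
"
```

```text
{'time': np.float64(23.4), 'joint_positions': array([-0.2605, -0.2233,  1.811 , -0.0036,  1.5616,  1.1364]), 'tool_pos': array([ 0.3969, -0.0485,  0.1417]), 'ee_rot': array([-3.1416,  0.0086,  0.1739]), 'wrist_force': array([-0.1708, -0.3664,  0.3041]), 'width': np.float64(0.0003), 'finger_force': np.float64(0.0)}
120 [30.2  0.5 -5.8 -0.   0.5  0. ]
105 [ 63.8   0.5 -20.1  -0.    0.5   0. ]
90 [100.    0.5 -25.2  -0.    0.5   0. ]
75 [136.3   0.5 -20.7  -0.    0.5   0. ]
65 [159.3   0.5 -12.6  -0.    0.5   0. ]
```

Request:
{"op": "servo_tool", "data": {"commands": [0.02, 0.0005, -0.004, 0, 0.5, 0, 0, 0.03, 0.0005, -0.006, 0, 0.5, 0, 0, 0.042, 0.0005, -0.012, 0, 0.5, 0, 0, 0.054, 0.0005, -0.017, 0, 0.5, 0, 0, 0.066, 0.0005, -0.021, 0, 0.5, 0, 0, 0.078, 0.0005, -0.024, 0, 0.5, 0, 0, 0.09, 0.0005, -0.025, 0, 0.5, 0, 0, 0.102, 0.0005, -0.025, 0, 0.5, 0, 0, 0.115, 0.0005, -0.024, 0, 0.5, 0, 0, 0.128, 0.0005, -0.022, 0, 0.5, 0, 0]}}

```text
time: 24.65
tool_pos: [0.5231, -0.0264, 0.1608]
ee_rot: [-3.141, 0.002, 0.174]
wrist_force: [-0.7, -0.1, 0.5]
width: 0.0006
finger_force: 0.2
```

Request:
{"op": "servo_tool", "data": {"commands": [0.012, 0, 0.003, 0, 0, 0, 0, 0.025, 0, 0.008, 0, 0, 0, 0, 0.025, 0, 0.008, 0, 0, 0, 0, 0, 0, -0.02, 0, 0, 0, 0, -0.04, 0, -0.07, 0, 0, 0, 0, -0.09, 0, -0.1, 0, 0, 0, 0, -0.12, 0, -0.1, 0, 0, 0, 0, -0.12, 0, -0.1, 0, 0, 0, 0, -0.12, 0, -0.1, 0, 0, 0, 0, -0.12, 0, -0.1, 0, 0, 0, 0]}}

```text
time: 25.9
tool_pos: [0.4047, -0.0473, 0.2605]
ee_rot: [-3.14, 0.003, 0.174]
wrist_force: [-0.0, 0.0, 0.3]
width: 0.0006
finger_force: 0.0
```

Request:
{"op": "servo_tool", "data": {"commands": [0, 0, 0, 0, 0, 0, 0, 0, 0, 0, 0, 0, 0, 0, 0, 0, 0, 0, 0, 0, 0, 0, 0, 0, 0, 0, 0, 0, 0, 0, 0, 0, 0, 0, 0, 0, 0, 0, 0, 0, 0, 0, 0, 0, 0, 0, 0, 0, 0, 0, 0, 0, 0, 0, 0, 0, 0, 0, 0, 0, 0, 0, 0, 0, 0, 0, 0, 0, 0, 0]}}

```text
time: 27.15
tool_pos: [0.4042, -0.0474, 0.2613]
ee_rot: [-3.141, 0.002, 0.174]
wrist_force: [-0.5, -0.2, 0.6]
width: 0.0005
finger_force: 0.0
```

```bash
python3 -c "
from h import *
state();s=snapshot('scene');cv2.imwrite('pics/s3.png',cv2.resize(s['img'][190:390,230:470],None,fx=2.8,fy=2.8,interpolation=3))"
```

```text
{'time': np.float64(27.15), 'joint_positions': array([-2.5640e-01, -2.3850e-01,  1.5868e+00,  1.0000e-04,  1.7952e+00,
        1.1407e+00]), 'tool_pos': array([ 0.4042, -0.0474,  0.2613]), 'ee_rot': array([-3.1407e+00,  1.7000e-03,  1.7370e-01]), 'wrist_force': array([-0.5082, -0.1907,  0.6189]), 'width': np.float64(0.0005), 'finger_force': np.float64(0.0)}
```

View pics/s3.png

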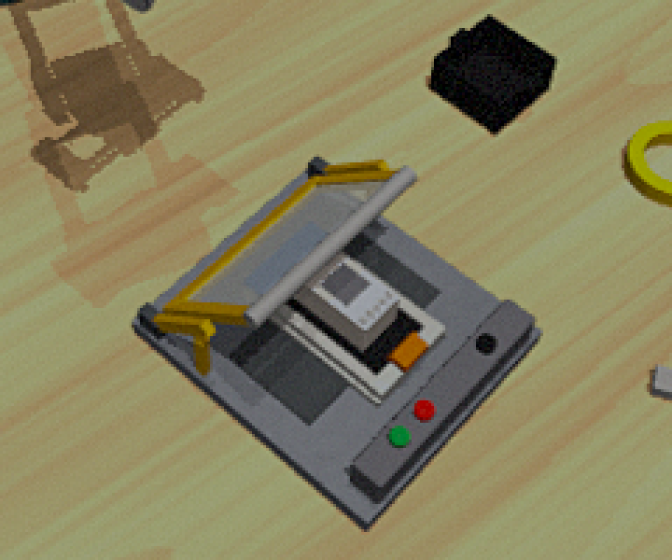

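The cover is shut over the seated module. The rail ends at scene px (320,302) and (376,252) match the initial picture. I wait a second, then hand in.

Request:
{"op": "servo_tool", "data": {"commands": [0, 0, 0, 0, 0, 0, 0, 0, 0, 0, 0, 0, 0, 0, 0, 0, 0, 0, 0, 0, 0, 0, 0, 0, 0, 0, 0, 0, 0, 0, 0, 0, 0, 0, 0, 0, 0, 0, 0, 0, 0, 0, 0, 0, 0, 0, 0, 0, 0, 0, 0, 0, 0, 0, 0, 0, 0, 0, 0, 0, 0, 0, 0, 0, 0, 0, 0, 0, 0, 0]}}

```text
time: 28.45
tool_pos: [0.4042, -0.0474, 0.2613]
ee_rot: [-3.141, 0.002, 0.174]
wrist_force: [-0.1, -0.2, -1.2]
width: 0.0002
finger_force: 0.0
```

```bash
python3 -c "
from h import *
print(close_job())"
```

```text
the job is handed in; nothing more can be done
None
```

I opened the cover, clipped the relay module flat into the nest, shut the cover over it and handed the job in at about 28.5 s; the hand-in returned no verdict, but the last pictures show the module seated under lip and catch and the cover shut.

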